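Hang the torch on the peg by the window

ROBOT

A 6-joint arm with a two-finger parallel gripper is mounted at the origin on the work surface. World frame = base frame: x ahead of the robot, y to its left, z up, the work surface at z = 0. Lengths are in m, angles in rad, forces in N, time in s.
With the tool pointing down it reaches from about 0.375 to 0.9 m from the base axis. Payload 3.1 kg.
Tool frame: the origin (TCP) lies between the finger pads; the fingertips stand 8 mm ahead of it and the grasp point (between the pads) lies 11 mm behind it; z points along the fingers, y is the line along which they close (so a half turn about z gives the same grasp; the last joint's range is limited). The gripper opens to 85 mm and grips with 20 to 120 N. Pads are 22 mm wide; open, the fingers measure 114 mm over their backs; the gripper's body (76 mm by 85 mm) begins 54 mm behind the grasp point. The pads swing forward as they close: fully open they stand 13 mm farther back than shut.
Start: joints at [1.046, 0.527, 1.433, -0, 1.181, -0.178], TCP at [0.212, 0.588, 0.21] pointing down, gripper open.
Joint ranges: [-3.08, 3.08], [-0.75, 2.2], [0.22, 2.44], [-1.43, 4.57], [0, 2.65], [-2.85, 2.85]. Speed limits (rad/s): [2.79, 2.79, 3.14, 3.14, 3.14, 3.14].

INTERFACE

Orientations are given as a unit quaternion [x, y, z, w].
In Python, from station import readout, cams, sign_off gives the robot as it stands.
- The arm moves only by the tool send_rows, never from a script. Its argument "commands" is text: rows parted by semicolons, each of 5 numbers parted by spaces: the finger opening in mm, from 0 to 85.4, then the shift along the tool's x, y, z each as a share of 0.02 m, from -1 to 1, then the turn about the tool's z as a share of 4 degrees, from -1 to 1. In form: grip dx dy dz spin; .... A call has 1 to 20 rows; each row shifts and turns the commanded pose from where the row before left it, along the tool's axes as they then stand; what a row does not reach is not made up. A row lasts 1/12 s, in which the tool goes at most 41.7 mm and 7.16 degrees, less where a joint would pass 70% of its speed; a pose out of reach is approached as far as the arm can. A call with a number of a shift or a turn outside -1 to 1 is refused whole. A call with a gripper value outside its range is refused whole. The fingers move at their own pace and stop on an object; "grip_force" is the grip in N (left out, the last holds). Time passes only in rows, so rows that do not move let the fingers close. It gives the time, the measured TCP pose, the force, the opening and the grip force at its end, in the units of the state.
- readout.sense(): the state, without advancing time (a new reading comes with each control period).
- cams.snapshot(name): name is "scene" or "top" or "wrist"; returns a dict with "pixels" (480x640x3 uint8, red, green, blue), "intrinsics" (3x3 intrinsics, pixels), "dist" ([k1, k2, p1, p2, k3] as OpenCV has them; the pictures are not rectified), "eye" and "rotation" of the camera in the world. Camera axes: x right, y down, z forward; pixel columns grow to the right and rows downward; lengths in m; the calibration is good to about 2 mm. A picture is of the moment at which its call begins. There is no depth.
- sign_off(): hands the job in; it is judged then, once.
The state is a dict: "t": time; "q": joint angles; "qd": joint speeds; "tau": joint torques, N m; "tcp_pos": TCP position; "tool_rot": TCP orientation; "force": force on the tool from outside, world axes, zero at the start; "ft_torque": the same for the moment, N m; "finger_gap": opening from 0.0 (shut) to 1.0 (fully open); "gripper_force": force on a finger pad.
Only numpy, scipy, OpenCV 4.12 (cv2) and the standard library are available. Lean on these libraries where they do the work, as an engineer would, in place of code of your own. Each camera call takes 0.05 s, during which the arm holds its last target. There are 200 camera calls.

TASK

The yellow torch is kept tail-up in the wooden caddy, where only the flat faces of its tail plate can be reached and pinching them covers the hanging eye. Lift it out, stand it upright on its lens on the tablecloth clear of the caddy and let go of it, then take it again so that the eye is free (the narrow edges of the tail plate give a good grip) and hang it by its eye on the red peg of the wooden stand, past the little knob and hanging freely. Leave the lantern, aerosol can, coil stand and glass tumbler where they are.

Things in the scene. Friction and masses are not known exactly. Their poses are not given: they have to be found in the camera images.
- torch: yellow torch, 174 mm tall, standing on its lens. Origin: centre of the lens face (underside); z up to the tail. Head 56 mm dia to z 34, body 38 mm dia z 52-105, then a flat tail plate 9 mm thick (x), 44 mm wide (y), arched top at z 174, y edges straight z 103-152; solid to z 133, above it the eye: a slot through the plate along x, 26 mm wide, z 133-165. Mass about 0.25 kg
- torch_eye (a point): centre of the slot-shaped eye in the tail plate, on the torch's axis 149 mm above the lens face; the hole runs along its x axis
- caddy: fixed wooden caddy, 76 (x) by 164 mm (y). Origin: centre of underside. Floor 12 mm thick; three cheeks 8 mm thick, 172 mm high at y -78, 0, +78 mm make two bays; lips 45 mm high at x -35, +35 mm. The torch stands in the bay at y +39 mm, tail plate faces towards the open -x and +x sides; a remote control fixed in the other bay reaches z 157 mm
- stand: fixed dark wooden peg stand. Origin: centre of underside, z up. Round foot 130 mm dia, 16 mm high; post 24 mm dia up to z 233 mm; one level red peg, 10 mm dia, at z 215 mm, points along the stand's -x and ends in a ball knob of 15 mm dia centred 103 mm from the post's axis
- peg_root (a point): where the peg leaves the post, on the peg's axis (12 mm from the post's axis, 215 mm above the table)
- peg_tip (a point): outermost point of the knob at the peg's free end, on the peg's axis (110.5 mm from the post's axis, 215 mm above the table)
- lantern: blue and clear rechargeable lantern, 90 mm diameter, 176 mm high; origin: centre of its underside; bystander
- aerosol: closed aerosol can with a pale top and green label, 54 mm diameter, 190 mm high; origin: centre of its underside; bystander
- coil_stand: round steel mosquito coil stand with a green coil, 90 mm diameter, 36 mm high; origin: centre of its underside; bystander
- tumbler: small glass tumbler turned upside down, 70 mm diameter, 95 mm high; origin: centre of its underside; bystander
Mind the look-alikes: they are no part of the job. Of the things shaped like the torch, the yellow one is meant. Of the things that look like the caddy, the larger one is meant.

How it is judged:
On the way:
1. the torch stands upright on its lens on the tablecloth, clear of the caddy, let go (height (world z) of torch below 0.005 m and angle between torch's own z axis and vertical below 0.1 rad and contact force between torch and the arm below 0.1 N and contact force between torch and the fingers below 0.1 N and contact force between torch and caddy below 0.05 N and linear speed of torch below 0.03 m/s), for 0.2 s.
At the end, for the whole second after the job is handed in: The torch hangs still with the peg through its eye, between knob and post: eye centre 12 to 98 mm from the post's axis along the peg, within 13 mm sideways of the peg's axis and 2 to 20 mm below it, torch within 0.3 rad of upright, its weight on the stand, and let go (x of torch_eye in the frame of stand between -0.098 and -0.012 m and y of torch_eye in the frame of stand between -0.013 and 0.013 m and z of torch_eye in the frame of stand between 0.195 and 0.213 m and angle between torch's own z axis and vertical below 0.3 rad and contact force between torch and stand above 0.5 N and linear speed of torch below 0.05 m/s and angular speed of torch below 0.4 rad/s); the robot touches nothing.
It fails at once if a bystander (lantern, aerosol can, coil stand or tumbler) is moved by more than 30 mm or tipped over (distance of any of lantern, aerosol, coil_stand, tumbler from where it was at the start of the episode above 0.03 m or angle between any of lantern, aerosol, coil_stand, tumbler's own z axis and vertical above 0.6 rad).
It also fails if it takes over 72 s, if anything falls off the work surface, if the arm or the gripper's body presses on something with over 40 N, if the wrist force passes 120 N, or if a joint passes its speed limit or range.

## Working session

There is one attempt and no reset: what is moved stays moved. The work goes in short steps, Python scripts to look and compute and a tool call to move; the robot and the scene stay as the last step left them, time stands still between calls to the robot, and variables do not carry over. Pictures are saved under pics/ and viewed, at most 10 in all, crops included, and the job is handed in when it is done.

Besides the shell and the picture viewer there is one more tool, called after "Call:" as name(argument=value, ...) on one line, values as JSON. send_rows: Moves the arm, as the interface text tells. Its arguments: {"type":"object","properties":{"commands":{"type":"string"},"grip_force":{"type":"number"}},"required":["commands"]}

```bash
mkdir -p pics; ls; python3 - <<'E'
from station import readout,cams
import cv2,numpy as np
s=readout.sense();print(s['t'],s['tcp_pos'],s['tool_rot'],s['force'])
for n in ['scene','top']:
    d=cams.snapshot(n);cv2.imwrite(f'pics/{n}0.png',d['pixels'][:,:,::-1])
    np.savez(f'{n}0.npz',**{k:np.array(v) for k,v in d.items()})
    print(n,d['intrinsics'],d['dist'],d['eye'],d['rotation'])
E
```

```text
pics
0.0 [0.21138567 0.58734068 0.20909668] [ 1.72012533e-01  9.85094121e-01 -1.05192283e-03 -3.94183635e-04] [-0.35779325 -0.29471308  0.33427099]
scene [[468.90068883   0.         325.13242137]
 [  0.         468.90068883 247.2664896 ]
 [  0.           0.           1.        ]] [-0.03763918  0.          0.          0.          0.        ] [ 1.2281413  -0.35178965  0.84100104] [ 0.79388754  0.4525486  -0.19286399 -0.35741549]
top [[610.28722122   0.         308.87107894]
 [  0.         610.28722122 243.98678108]
 [  0.           0.           1.        ]] [-0.01363379  0.          0.          0.          0.        ] [0.4862384  0.06446808 1.23699258] [-0.70149196  0.71169775 -0.02527022  0.02750911]
```

View pics/scene0.png

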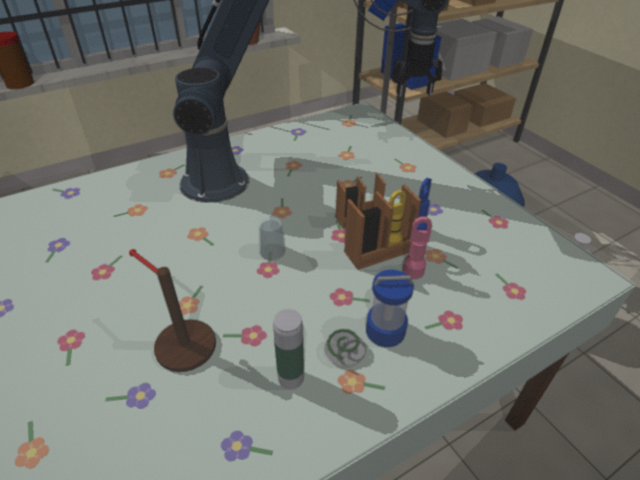

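View pics/top0.png

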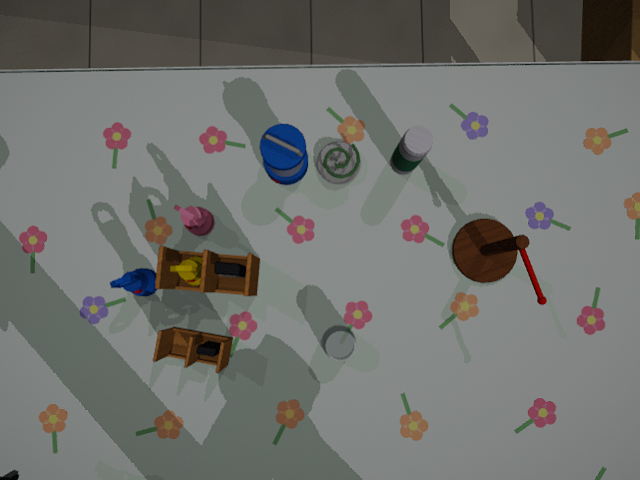

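The scene holds three torch shapes in the top view. Yellow at (187,268) is in the larger caddy; blue (140,282) and pink (197,218) stand on the cloth as look-alikes. The larger caddy is at (207,271) and a smaller one at (193,348). The stand's post top is at (522,241) and its peg tip at (542,300). Next I'll confirm the torch in a crop and measure.

```bash
cat > h.py <<'E'
import numpy as np,cv2
from scipy.spatial.transform import Rotation as R
def load(n): return dict(np.load(n))
def ray(d,uv):
    p=cv2.undistortPoints(np.array(uv,float).reshape(-1,1,2),d['intrinsics'],d['dist']).reshape(-1,2)
    return R.from_quat(d['rotation']).apply(np.c_[p,np.ones(len(p))])
def onz(d,uv,z):
    r=ray(d,uv);e=np.array(d['eye']);return e+r*((z-e[2])/r[:,2])[:,None]
def proj(d,P):
    Rm=R.from_quat(d['rotation']).inv();P=np.array(P,float).reshape(-1,3)
    c=Rm.apply(P-d['eye']);return cv2.projectPoints(c,np.zeros(3),np.zeros(3),d['intrinsics'],d['dist'])[0].reshape(-1,2)
def tri(d1,u1,d2,u2):
    r1=ray(d1,u1)[0];r2=ray(d2,u2)[0];r1/=np.linalg.norm(r1);r2/=np.linalg.norm(r2)
    A=np.c_[r1,-r2];t=np.linalg.lstsq(A,np.array(d2['eye'])-d1['eye'],rcond=None)[0]
    a=d1['eye']+r1*t[0];b=d2['eye']+r2*t[1];return (a+b)/2,np.linalg.norm(a-b)
def mask(d,lo,hi): return cv2.inRange(cv2.cvtColor(d['pixels'],cv2.COLOR_RGB2HSV),np.array(lo),np.array(hi))
def snap(n,f):
    from station import cams
    d=cams.snapshot(n);cv2.imwrite(f'pics/{f}.png',d['pixels'][:,:,::-1]);d={k:np.array(v) for k,v in d.items()}
    np.savez(f+'.npz',**d);return d
E
python3 - <<'E'
from h import *
T=load('top0.npz');S=load('scene0.npz')
for n,d in(('top',T),('scene',S)):
    m=mask(d,(22,100,80),(34,255,255));k,l,st,c=cv2.connectedComponentsWithStats(m)
    print(n,'yellow',[(st[i].tolist(),c[i].round(1)) for i in range(1,k) if st[i][4]>25])
    m=mask(d,(0,190,90),(6,255,255))|mask(d,(174,190,90),(180,255,255));k,l,st,c=cv2.connectedComponentsWithStats(m)
    for i in range(1,k):
        if st[i][4]>40:
            p=np.argwhere(l==i)[:,::-1].astype(np.float32);print(n,'red',st[i],cv2.minAreaRect(p))
a=cv2.resize(T['pixels'][190:385,95:275],None,fx=2.2,fy=2.2,interpolation=cv2.INTER_CUBIC)
b=cv2.resize(S['pixels'][165:290,320:450],None,fx=3,fy=3.43,interpolation=cv2.INTER_CUBIC)
h=429;a=cv2.resize(a,(396,h));b=cv2.resize(b,(400,h))
cv2.imwrite('pics/crop0.png',np.hstack([a,b])[:,:,::-1])
E
```

```text
top yellow [([471, 122, 8, 7, 44], array([474.8, 125.1])), ([347, 126, 9, 8, 57], array([351.2, 129.5])), ([113, 133, 8, 8, 52], array([116.4, 136. ])), ([209, 136, 8, 8, 50], array([212.7, 139.8])), ([593, 136, 9, 9, 57], array([596.7, 140. ])), ([634, 203, 6, 8, 44], array([636.7, 206.4])), ([536, 213, 8, 7, 45], array([539.3, 215.9])), ([411, 225, 8, 8, 50], array([414.3, 228.9])), ([154, 227, 8, 7, 47], array([157.4, 230.1])), ([297, 226, 8, 8, 51], array([300.8, 229.2])), ([29, 236, 8, 8, 51], array([ 32.5, 239.6])), ([170, 257, 31, 29, 457], array([187.2, 270.2])), ([461, 302, 9, 9, 61], array([464.6, 305.9])), ([90, 306, 8, 7, 46], array([ 93.2, 308.9])), ([354, 310, 8, 9, 51], array([357.3, 313.9])), ([587, 316, 9, 8, 55], array([590.9, 319.5])), ([238, 322, 9, 8, 51], array([242. , 325.2])), ([539, 408, 8, 9, 60], array([542.6, 412.2])), ([286, 410, 8, 8, 51], array([289.2, 413.2])), ([49, 415, 9, 9, 64], array([ 52.8, 418.8])), ([165, 421, 8, 9, 53], array([168.1, 425.1])), ([409, 421, 9, 10, 65], array([412.9, 425.4]))]
top red [521 249  25  55 256] ((533.166015625, 275.9368896484375), (58.29310607910156, 5.739572525024414), 69.19320678710938)
scene yellow [([390, 190, 15, 30, 270], array([397.5, 204.4])), ([391, 221, 10, 10, 80], array([395.6, 225.5])), ([389, 232, 13, 13, 125], array([395. , 237.4]))]
scene red [ 0 33 16  8 60] ((7.5, 36.5), (7.0, 15.0), 90.0)
```

View pics/crop0.png

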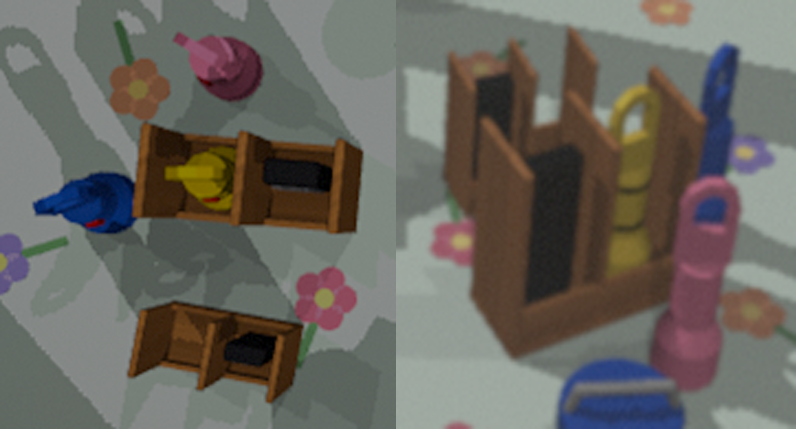

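Crop confirms it: the yellow torch stands in the left bay of the larger caddy, with the remote in the other bay. The pink torch is close on the +x side, blue on the +y side. I'll get rough positions and then hover for a wrist look.

```bash
python3 - <<'E'
from h import *
from station import readout
T=load('top0.npz')
print('tail',onz(T,[(183,268.6)],.186))
f=lambda x,y:(95+x/2.2,190+y/2.2)
print('cheek tops far/near L,R',onz(T,[f(148,125),f(360,147),f(136,215),f(356,230)],.172))
print('pink tail,foot',onz(T,[f(195,45)],.170),onz(T,[f(232,72)],.03),'blue tail,foot',onz(T,[f(50,202)],.17),onz(T,[f(108,205)],.03))
m=mask(T,(0,170,70),(6,255,255))|mask(T,(174,170,70),(180,255,255));m[:, :500]=0
p=np.argwhere(m)[:,::-1].astype(np.float32)
v=cv2.fitLine(p,cv2.DIST_HUBER,0,.01,.01).ravel();s=(p-v[2:])@v[:2];e=[v[2:]+v[:2]*s.min(),v[2:]+v[:2]*s.max()]
E=onz(T,e,.215);print('peg ends',e,E,np.linalg.norm(E[0]-E[1]),np.degrees(np.arctan2(*(E[1]-E[0])[[1,0]])))
print('post top',onz(T,[(522,241)],.233))
s=readout.sense();print(R.from_quat(s['tool_rot']).as_matrix().round(3),s['q'])
E
```

```text
tail [[0.52548694 0.28483742 0.186     ]]
cheek tops far/near L,R [[0.5646909  0.32419994 0.172     ]
 [0.54471183 0.15539058 0.172     ]
 [0.49330562 0.33349252 0.172     ]
 [0.47902901 0.15909993 0.172     ]]
pink tail,foot [[0.6285621  0.28718468 0.17      ]] [[0.62212564 0.28283851 0.03      ]] blue tail,foot [[0.50457817 0.40261873 0.17      ]] [[0.50356627 0.39463511 0.03      ]]
peg ends [array([521.5655 , 248.77463], dtype=float32), array([543.28876, 303.28345], dtype=float32)] [[ 0.54943558 -0.28978937  0.215     ]
 [ 0.45780442 -0.32248145  0.215     ]] 0.09728844572513808 -160.36466844515817
post top [[ 0.56116951 -0.28478691  0.233     ]]
[[-0.941  0.339 -0.001]
 [ 0.339  0.941 -0.002]
 [ 0.    -0.002 -1.   ]] [ 1.04652630e+00  5.28400384e-01  1.43378150e+00  1.42855905e-05
  1.18141415e+00 -1.78545913e-01]
```

Call:
send_rows(commands="60 -1 -0.445 -0.35 0;60 -1 -0.445 -0.35 0;60 -1 -0.445 -0.35 0;60 -1 -0.445 -0.35 0;60 -1 -0.445 -0.35 0;60 -1 -0.445 -0.35 0;60 -1 -0.445 -0.35 0;60 -1 -0.445 -0.35 0;60 -1 -0.445 -0.35 0;60 -1 -0.445 -0.35 0;60 -1 -0.445 -0.35 0;60 -1 -0.445 -0.35 0;60 -1 -0.445 -0.35 0;60 -1 -0.445 -0.35 0;60 -1 -0.445 -0.35 0;60 -1 -0.445 -0.35 0;60 -1 -0.445 -0.35 0;60 -1 -0.445 -0.35 0;60 -1 -0.445 -0.35 0;60 -1 -0.445 -0.35 0")

```text
t: 1.77
tcp_pos: [0.5281, 0.284, 0.3499]
tool_rot: [0.172, 0.985, -0.0, -0.001]
force: [-0.4, 0.9, -0.7]
finger_gap: 0.702
gripper_force: 0.0
```

Call:
send_rows(commands="60 0 0 0 1;60 0 0 0 1;60 0 0 0 1;60 0 0 0 1;60 0 0 0 1;60 0 0 0 1;60 0 0 0 1;60 0 0 0 1;60 0 0 0 1;60 0 0 0 1;60 0 0 0 1;60 0 0 0 1;60 0 0 0 1;60 0 0 0 1;60 0 0 0 1;60 0 0 0 1;60 0 0 0 1;60 0 0 0 1;60 0 0 0 1;60 0 0 0 0")

```text
t: 3.43
tcp_pos: [0.5274, 0.2848, 0.3495]
tool_rot: [0.742, 0.67, -0.001, -0.0]
force: [0.3, 0.6, 0.6]
finger_gap: 0.702
gripper_force: 0.0
```

```bash
python3 - <<'E'
from h import *
from station import readout
d=snap('wrist','w1');s=readout.sense();print(s['t'],s['tcp_pos'],R.from_quat(s['tool_rot']).as_matrix().round(3),s['q'],d['eye'])
E
```

```text
3.4833 [0.52747323 0.28486218 0.34956806] [[ 0.1    0.995 -0.001]
 [ 0.995 -0.1   -0.   ]
 [-0.    -0.001 -1.   ]] [3.08931064e-01 3.69133875e-01 1.30825212e+00 1.05712138e-05
 1.46540605e+00 4.08938194e-01] [0.53503642 0.35411445 0.5133072 ]
```

View pics/w1.png

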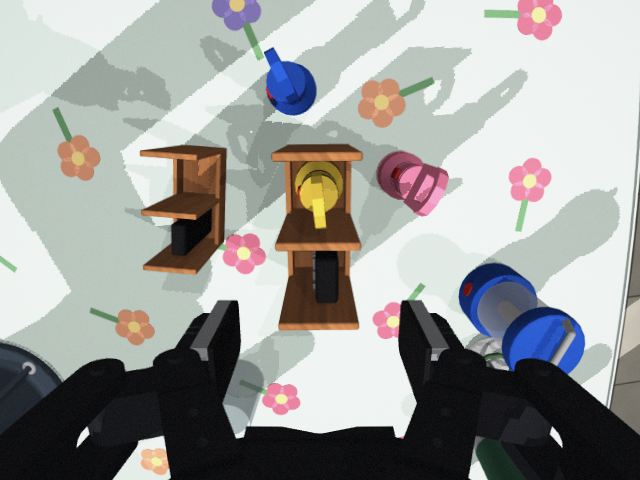

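The wrist view shows the caddy square to the tool, cheek tops at rows ~155, 244 and 327. The yellow plate runs from (317,198) to (320,228), with pink at (425,190) and blue at (275,65). Next I'll measure the plate top and the cheeks.

```bash
python3 - <<'E'
from h import *
d=load('w1.npz')
m=mask(d,(20,100,200),(34,255,255));m[:,:295]=0;m[:,350:]=0;m[:160]=0;m[245:]=0
k,l,st,c=cv2.connectedComponentsWithStats(m)
for i in range(1,k):
    if st[i][4]>60: 
        r=cv2.minAreaRect(np.argwhere(l==i)[:,::-1].astype(np.float32));print(st[i],r,onz(d,[r[0]],.184))
y=cv2.cvtColor(d['pixels'],cv2.COLOR_RGB2HSV)
for row in range(190,232,5):
    print(row,[(int(a),int(b)) for a,b in zip(y[row,306:334:2,0],y[row,306:334:2,2])])
print(onz(d,[(272,155),(362,153),(275,244),(360,244),(278,327),(358,327)],.172).round(4))
E
```

```text
[300 178  37  50 948] ((314.3402099609375, 203.01547241210938), (36.400474548339844, 43.58005905151367), 21.037511825561523) [[0.52500102 0.29522908 0.184     ]]
190 [(24, 227), (24, 224), (24, 223), (24, 220), (24, 223), (24, 223), (24, 222), (24, 221), (23, 179), (24, 201), (24, 201), (24, 204), (24, 199), (24, 191)]
195 [(24, 225), (24, 226), (24, 223), (24, 219), (24, 223), (24, 222), (24, 219), (24, 224), (24, 214), (24, 204), (23, 204), (24, 203), (23, 202), (23, 204)]
200 [(24, 224), (24, 227), (24, 228), (26, 239), (27, 244), (27, 244), (27, 244), (27, 244), (27, 243), (24, 180), (24, 201), (24, 201), (24, 201), (24, 203)]
205 [(24, 226), (24, 225), (24, 208), (24, 224), (27, 244), (27, 245), (27, 244), (27, 244), (27, 244), (24, 203), (24, 202), (23, 203), (24, 203), (23, 198)]
210 [(12, 61), (18, 72), (22, 132), (23, 170), (27, 244), (27, 244), (27, 244), (27, 245), (27, 244), (25, 217), (23, 190), (18, 108), (10, 75), (11, 71)]
215 [(13, 59), (13, 63), (13, 63), (11, 66), (25, 231), (27, 243), (27, 243), (27, 243), (27, 242), (25, 227), (11, 75), (12, 73), (11, 74), (12, 71)]
220 [(13, 64), (11, 64), (12, 62), (12, 65), (22, 172), (26, 238), (26, 236), (25, 237), (26, 238), (25, 231), (15, 75), (12, 76), (12, 74), (11, 77)]
225 [(13, 64), (12, 66), (13, 62), (12, 65), (18, 108), (25, 237), (25, 237), (26, 237), (26, 237), (25, 238), (19, 121), (13, 78), (12, 76), (12, 76)]
230 [(11, 67), (13, 66), (11, 65), (13, 68), (11, 64), (12, 65), (10, 58), (12, 67), (12, 71), (14, 71), (11, 75), (11, 78), (12, 78), (10, 77)]
[[0.494  0.3368 0.172 ]
 [0.5682 0.3308 0.172 ]
 [0.4865 0.2605 0.172 ]
 [0.5606 0.2529 0.172 ]
 [0.4785 0.1801 0.172 ]
 [0.5529 0.1725 0.172 ]]
```

Call:
send_rows(commands="60 0.2 0 0 0;60 0 0 1 0;60 0 0 1 0;60 0 0 1 0;60 0 0 1 0;60 0 0 1 0;60 0 0 1 0;60 0 0 1 0;60 0 0 1 0;60 0 0 1 0;60 0 0 1 0;60 0 0 0.85 0;60 0 0 0 0;60 0 0 0 0;0 0 0 0 0;0 0 0 0 0;0 0 0 0 0;0 0 0 0 0;0 0 0 0 0;0 0 0 0 0", grip_force=60)

```text
t: 5.15
tcp_pos: [0.5287, 0.2894, 0.1343]
tool_rot: [0.742, 0.67, 0.001, 0.0]
force: [-0.8, 0.5, 4.8]
finger_gap: 0.094
gripper_force: 58.7
```

Call:
send_rows(commands="0 0 0 0 0;0 0 0 0 0;0 0 0 0 0;0 0 0 0 0;0 0 0 -0.3 0;0 0 0 -0.5 0;0 0 0 -0.5 0")

```text
t: 5.73
tcp_pos: [0.5276, 0.2886, 0.1591]
tool_rot: [0.742, 0.67, -0.001, -0.0]
force: [0.2, -0.7, -1.4]
finger_gap: 0.094
gripper_force: 58.5
```

Call:
send_rows(commands="0 0 0 -1 0;0 0 0 -1 0;0 0 0 -1 0;0 0 0 -1 0;0 0 0 -1 0;0 0 0 -1 0;0 0 0 -1 0;0 0 0 -1 0;0 0 0 -1 0;0 0 0 -0.5 0;0 0 0 0 0")

```text
t: 6.65
tcp_pos: [0.5295, 0.2893, 0.3525]
tool_rot: [0.742, 0.67, 0.003, 0.001]
force: [0.1, 0.2, -1.9]
finger_gap: 0.097
gripper_force: 58.5
```

Call:
send_rows(commands="0 -0.93 -0.076 0 0;0 -0.93 -0.076 0 0;0 -0.93 -0.076 0 0;0 -0.93 -0.076 0 0;0 -0.93 -0.076 0 0;0 -0.93 -0.076 0 0;0 -0.93 -0.076 0 0;0 -0.93 -0.076 0 0;0 -0.93 -0.076 0 0;0 -0.93 -0.076 0 0;0 -0.93 -0.076 0 0;0 -0.93 -0.076 0 0;0 -0.93 -0.076 0 0;0 -0.93 -0.076 0 0;0 -0.93 -0.076 0 0;0 -0.93 -0.076 0 0;0 -0.93 -0.076 0 0;0 -0.93 -0.076 0 0;0 -0.93 -0.076 0 0;0 -0.93 -0.076 0 0")

```text
t: 8.32
tcp_pos: [0.459, -0.0786, 0.3478]
tool_rot: [0.742, 0.67, -0.001, -0.001]
force: [0.7, 0.4, -1.7]
finger_gap: 0.089
gripper_force: 58.5
```

Call:
send_rows(commands="0 0 0 0 -1;0 0 0 0 -1;0 0 0 0 -1;0 0 0 0 -1;0 0 0 0 -1;0 0 0 0 -1;0 0 0 0 -0.33;0 0 0 1 0;0 0 0 1 0;0 0 0 1 0;0 0 0 1 0;0 0 0 1 0;0 0 0 0 0;0 0 0 0 0")

```text
t: 9.48
tcp_pos: [0.4592, -0.0776, 0.2481]
tool_rot: [0.577, 0.816, -0.0, -0.002]
force: [0.1, 0.0, -1.6]
finger_gap: 0.096
gripper_force: 58.7
```

```bash
python3 - <<'E'
from h import *
from station import readout
d=snap('scene','s2');t=snap('top','t2');s=readout.sense();print(s['t'],s['tcp_pos'],R.from_quat(s['tool_rot']).as_matrix().round(3),s['force'],s['finger_gap'])
print(proj(d,[s['tcp_pos']]),proj(t,[s['tcp_pos']]))
a=d['pixels'][80:380,120:420];b=t['pixels'][120:420,240:540]
cv2.imwrite('pics/c2.png',np.hstack([cv2.resize(a,(400,400)),cv2.resize(b,(400,400))])[:,:,::-1])
E
```

```text
9.5833 [ 0.46098598 -0.07838642  0.2499281 ] [[-0.334  0.943  0.001]
 [ 0.943  0.334 -0.001]
 [-0.001  0.001 -1.   ]] [ 0.43950952  0.53600834 -1.05824603] 0.09969542996835859
[[243.54884062 200.55834853]] [[400.09290994 304.05519067]]
```

View pics/c2.png

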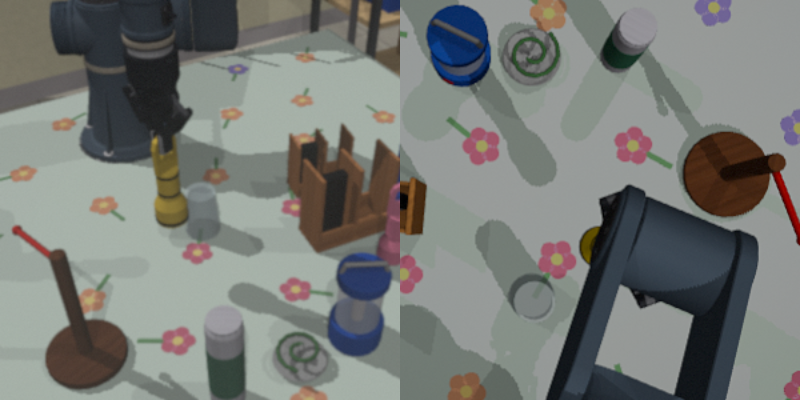

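The torch is in the gripper over free cloth. Its tail is at about (163,140) and its head at (172,210) in the left crop, and it looks near-vertical. I'll check the tilt in numbers.

```bash
python3 - <<'E'
from h import *
d=load('s2.npz');m=mask(d,(18,120,60),(34,255,255));m[:,:200]=0;m[:,300:]=0;m[:170]=0;m[262:]=0
k,l,st,c=cv2.connectedComponentsWithStats(m)
for i in range(1,k):
    if st[i][4]>40: print(st[i],c[i])
for r in range(175,252,6):
    x=np.where(m[r])[0]
    if len(x):print(r,x.min(),x.max(),(x.min()+x.max())/2)
P=np.array([.460,-.0784,0]);b=.128
for z in(0,.034,.052,.105,.174):print(z,proj(d,[P+[0,0,b+z]]))
E
```

```text
[233 182  21  45 535] [243.90654206 206.94766355]
[236 226  24  22 413] [247.81355932 236.81598063]
187 234 250 242.0
193 234 251 242.5
199 235 252 243.5
205 236 252 244.0
211 238 251 244.5
217 239 253 246.0
223 239 253 246.0
229 237 258 247.5
235 237 258 247.5
241 238 259 248.5
247 244 251 247.5
0 [[248.64237356 243.53368495]]
0.034 [[247.24520676 232.15642046]]
0.052 [[246.48219613 225.93131542]]
0.105 [[244.13598687 206.73663686]]
0.174 [[240.83996117 179.63459057]]
```

Call:
send_rows(commands="0 0 0 1 0;0 0 0 1 0;0 0 0 1 0;0 0 0 1 0;0 0 0 1 0;0 0 0 0.5 0;0 0 0 0.3 0;0 0 0 0 0;0 0 0 0 0;0 0 0 0.15 0;0 0 0 0.1 0;0 0 0 0.1 0;0 0 0 0 0")

```text
t: 10.67
tcp_pos: [0.4603, -0.0781, 0.1262]
tool_rot: [0.577, 0.817, 0.0, 0.0]
force: [0.8, -0.1, -1.5]
finger_gap: 0.094
gripper_force: 58.7
```

Call:
send_rows(commands="0 0 0 0.1 0;0 0 0 0.1 0;0 0 0 0 0;0 0 0 0 0")

```text
t: 11.0
tcp_pos: [0.4604, -0.0781, 0.1222]
tool_rot: [0.577, 0.817, 0.0, 0.0]
force: [-0.6, -0.2, 0.4]
finger_gap: 0.091
gripper_force: 59.0
```

Call:
send_rows(commands="0 0 0 0.1 0;0 0 0 0 0;0 0 0 0 0")

```text
t: 11.25
tcp_pos: [0.4612, -0.0784, 0.1222]
tool_rot: [0.577, 0.817, 0.0, 0.001]
force: [-2.4, 1.6, 16.4]
finger_gap: 0.097
gripper_force: 61.3
```

Call:
send_rows(commands="0 0 0 -0.07 0;0 0 0 0 0;20 0 0 0 0;40 0 0 0 0;60 0 0 0 0;60 0 0 0 0;60 0 0 0 0;60 0 0 0 0;60 0 0 0 0;60 0 0 -0.5 0;60 0 0 -1 0;60 0 0 -1 0;60 0 0 -1 0;60 0 0 -1 0;60 0 0 -1 0;60 0 0 -1 0;60 0 0 -1 0;60 0 0 -1 0;60 0 0 0 0")

```text
t: 12.83
tcp_pos: [0.4626, -0.079, 0.2952]
tool_rot: [0.577, 0.817, 0.001, 0.004]
force: [0.7, -0.3, 0.4]
finger_gap: 0.702
gripper_force: 0.0
```

```bash
python3 - <<'E'
from h import *
from station import readout
s=readout.sense();print(s['t'],s['tcp_pos'],R.from_quat(s['tool_rot']).as_matrix().round(3),s['force'],s['q'])
w=snap('wrist','w3');d=snap('scene','s3')
m=mask(d,(18,120,60),(34,255,255));m[:,:200]=0;m[:,300:]=0;m[:170]=0
for r in range(180,310,8):
    x=np.where(m[r])[0]
    if len(x):print(r,x.min(),x.max(),(x.min()+x.max())/2)
for z in(.017,.034,.052,.105,.174):print(z,proj(d,[(.460,-.0784,z)]))
cv2.imwrite('pics/c3.png',np.hstack([cv2.resize(w['pixels'],(480,360)),cv2.resize(d['pixels'][160:340,160:320],(320,360))])[:,:,::-1])
E
```

```text
12.8333 [ 0.46259709 -0.0789707   0.29519348] [[-0.334  0.943  0.008]
 [ 0.943  0.334 -0.003]
 [-0.006  0.006 -1.   ]] [ 0.67708603 -0.29302375  0.39006107] [-4.07895856e-01  2.07061358e-01  1.69880023e+00  3.56298077e-05
  1.22727226e+00 -7.48553022e-01]
228 245 253 249.0
236 241 255 248.0
244 242 256 249.0
252 243 257 250.0
260 244 257 250.5
268 244 261 252.5
276 243 262 252.5
284 245 260 252.5
0.017 [[252.83672977 277.52229974]]
0.034 [[252.22830723 272.60734944]]
0.052 [[251.57125667 267.29375027]]
0.105 [[249.55617431 250.95977903]]
0.174 [[246.73837473 228.02231226]]
```

View pics/c3.png

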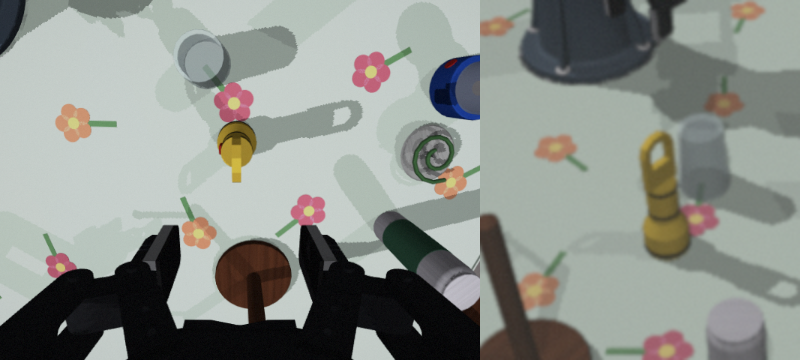

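The left half (wrist) shows the torch at (236,150) standing on the cloth, its plate in line with the fingers. The right half shows it upright and clear of everything. Now I'll spin 90° and check how well it is centred.

Call:
send_rows(commands="70 0 0 0 1;70 0 0 0 1;70 0 0 0 1;70 0 0 0 1;70 0 0 0 1;70 0 0 0 1;70 0 0 0 1;70 0 0 0 1;70 0 0 0 1;70 0 0 0 1;70 0 0 0 1;70 0 0 0 1;70 0 0 0 1;70 0 0 0 1;70 0 0 0 1;70 0 0 0 1;70 0 0 0 1;70 0 0 0 1;70 0 0 0 1;70 0 0 0 1")

```text
t: 14.6
tcp_pos: [0.4591, -0.0776, 0.2896]
tool_rot: [0.967, 0.253, -0.002, -0.001]
force: [-0.1, -0.0, -0.2]
finger_gap: 0.82
gripper_force: 0.0
```

Call:
send_rows(commands="70 0 0 0 1;70 0 0 0 1;70 0 0 0 0.5;70 0 0 0 0;70 0 0 0 0")

```text
t: 15.02
tcp_pos: [0.4594, -0.0777, 0.2901]
tool_rot: [0.985, 0.17, -0.001, -0.001]
force: [-0.9, 0.2, 0.5]
finger_gap: 0.82
gripper_force: 0.0
```

```bash
python3 - <<'E'
from h import *
from station import readout
w=snap('wrist','w4');s=readout.sense();M=R.from_quat(s['tool_rot']).as_matrix();P=np.array(s['tcp_pos']);print(s['t'],P,M.round(3))
m=mask(w,(18,120,60),(34,255,255));k,l,st,c=cv2.connectedComponentsWithStats(m)
for i in range(1,k):
    if st[i][4]>300:
        print(st[i],c[i])
        for r in range(st[i][1],st[i][1]+st[i][3],6):
            x=np.where(l[r]==i)[0];print(r,x.min(),x.max())
ref=np.array([P[0],P[1],0])
for z in (.017,.034,.08,.15,.174):
    for o in(-.022,0,.022):print(z,o,proj(w,[ref+[0,0,z]+M[:,1]*[o,o,0]])[0].round(1))
E
```

```text
15.0667 [ 0.4596093  -0.07782458  0.29038429] [[ 0.942  0.335 -0.002]
 [ 0.335 -0.942  0.001]
 [-0.002 -0.002 -1.   ]]
[ 286  168   60   68 3121] [316.41941685 205.12111503]
168 317 318
174 302 333
180 296 338
186 293 341
192 292 342
198 291 343
204 293 341
210 290 342
216 288 344
222 286 345
228 287 345
234 300 331
0.017 -0.022 [298.7 194.8]
0.017 0 [319.  194.9]
0.017 0.022 [339.3 194.9]
0.034 -0.022 [297.9 197.4]
0.034 0 [319.  197.5]
0.034 0.022 [340.1 197.5]
0.08 -0.022 [295.4 205.6]
0.08 0 [318.9 205.6]
0.08 0.022 [342.5 205.7]
0.15 -0.022 [290.1 222.5]
0.15 0 [318.7 222.5]
0.15 0.022 [347.4 222.6]
0.174 -0.022 [287.8 230.1]
0.174 0 [318.7 230.1]
0.174 0.022 [349.6 230.2]
```

Call:
send_rows(commands="70 0 -0.115 0 0;70 0 0 1 0;70 0 0 1 0;70 0 0 1 0;70 0 0 1 0;70 0 0 1 0;70 0 0 1 0;70 0 0 1 0;70 0 0 1 0;70 0 0 0.85 0;70 0 0 0 0;60 0 0 0 0;55 0 0 0 0;50 0 0 0 0;47 0 0 0 0;45 0 0 0 0;43 0 0 0 0;35 0 0 0 0;30 0 0 0 0;30 0 0 0 0", grip_force=60)

```text
t: 16.73
tcp_pos: [0.4604, -0.076, 0.116]
tool_rot: [0.986, 0.169, 0.001, 0.001]
force: [0.1, 1.6, 9.5]
finger_gap: 0.504
gripper_force: 59.7
```

Call:
send_rows(commands="30 0 0 0 0;30 0 0 0 0;30 0 0 -0.3 0;30 0 0 -0.7 0;30 0 0 -1 0;30 0 0 0 0")

```text
t: 17.23
tcp_pos: [0.4615, -0.0767, 0.1573]
tool_rot: [0.986, 0.17, 0.003, 0.002]
force: [1.1, -0.2, -2.3]
finger_gap: 0.498
gripper_force: 61.4
```

Call:
send_rows(commands="30 -1 0 -0.4 0;30 -1 0 -0.4 0;30 -1 0 -0.4 0;30 -1 0 0 0;30 -1 0 0 0;30 -1 0 0 0;30 -0.85 0 0 0;30 0 1 0 0;30 0 1 0 0;30 0 1 0 0;30 0 1 0 0;30 0 1 0 0;30 0 1 0 0;30 0 1 0 0;30 0 1 0 0;30 0 1 0 0;30 0 1 0 0;30 0 1 0 0;30 0 0.5 0 0;30 0 0 0 0")

```text
t: 18.9
tcp_pos: [0.4079, -0.3408, 0.1781]
tool_rot: [0.986, 0.169, 0.0, 0.001]
force: [-0.7, 0.7, -1.7]
finger_gap: 0.499
gripper_force: 61.7
```

```bash
python3 - <<'E'
from h import *
from station import readout
d=snap('scene','s5');w=snap('wrist','w5');t=snap('top','t5');s=readout.sense();M=R.from_quat(s['tool_rot']).as_matrix();P=np.array(s['tcp_pos']);print(s['t'],P,M.round(3),s['force'],s['finger_gap'])
np.savez('st5.npz',P=P,M=M)
a=d['pixels'][170:390,40:260];b=w['pixels']
cv2.imwrite('pics/c5.png',np.hstack([cv2.resize(a,(400,400),interpolation=cv2.INTER_CUBIC),cv2.resize(b,(400,400))])[:,:,::-1])
ax=P-M[:,1]*0
for z in(0,.034,.105,.149,.174):print(z,proj(d,[[P[0],P[1],P[2]-.115+z]])[0].round(1))
E
```

```text
19.05 [ 0.40618427 -0.33664421  0.17786184] [[ 0.943  0.334 -0.002]
 [ 0.334 -0.943  0.003]
 [-0.001 -0.003 -1.   ]] [-0.13243906  0.80308401 -1.97207581] 0.5005224073834739
0 [135.9 289.6]
0.034 [131.9 279.1]
0.105 [123.2 255.5]
0.149 [117.3 239.6]
0.174 [113.9 230.2]
```

View pics/c5.png

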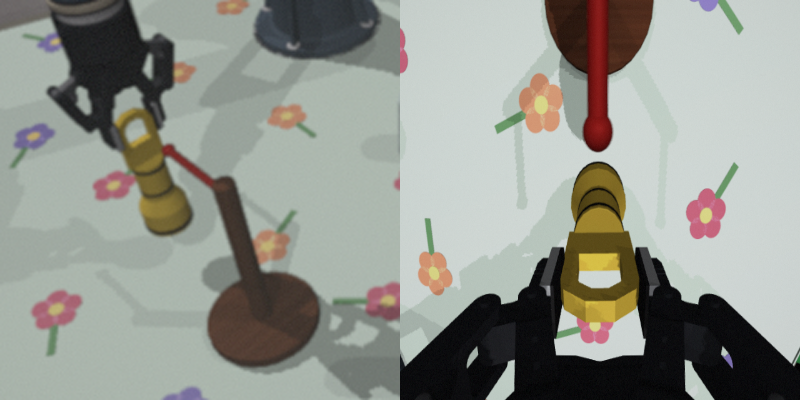

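The scene crop shows the torch hanging upright in the fingers ahead of the peg tip. The wrist view has the peg along the tool x axis, knob at about (598,133), eye at (600,275). I'll measure the sideways and height offsets.

```bash
python3 - <<'E'
from h import *
w=load('w5.npz');d=load('s5.npz');o=load('st5.npz');P,M=o['P'],o['M']
red=lambda d:mask(d,(0,150,60),(7,255,255))|mask(d,(172,150,60),(180,255,255))
tf=lambda X:(X-P)@M
m=red(w);k,l,st,c=cv2.connectedComponentsWithStats(m);i=1+np.argmax(st[1:,4]);print(st[i])
for r in range(0,190,20):
    x=np.where(l[r]==i)[0]
    if len(x):u=(x.min()+x.max())/2;print(r,u,tf(onz(w,[(u,r)],.215))[0].round(4))
rows=np.where(l==i)[0];print('tip row',rows.max())
m=mask(w,(18,100,40),(34,255,255));m[:,:430]=m[:,:430]
k,l,st,c=cv2.connectedComponentsWithStats(m[:, :]);
for j in range(1,k):
    if st[j][4]>300:
        print(st[j])
        for r in range(st[j][1],st[j][1]+st[j][3],12):
            x=np.where(l[r]==j)[0]
            if len(x):print(r,x.min(),x.max(),(x.min()+x.max())/2)
for z in(0,.034,.105,.149,.174):print(z,proj(w,[P+M@[0,0,.115-z]])[0].round(1))
# scene: yellow extents
m=mask(d,(18,90,40),(34,255,255));m[:,:90]=0;m[:,160:]=0;m[:215]=0;m[310:]=0
for r in range(220,306,5):
    x=np.where(m[r])[0]
    if len(x):print('s',r,x.min(),x.max(),len(x))
m=red(d);m[:,:100]=0;m[:,180:]=0;m[:230]=0;p=np.argwhere(m)[:,::-1];print('scene red',p.min(0),p.max(0),p[p[:,0]<p[:,0].min()+6].mean(0))
print('knob proj if z .215',proj(d,[[.4645,-.320,.215],[.4645,-.320,.225]]))
E
```

```text
[ 294    0   45  182 6251]
0 316.5 [ 0.1064  0.0019 -0.0372]
20 316.0 [ 0.1009  0.0017 -0.0372]
40 316.5 [ 0.0954  0.0019 -0.0372]
60 316.5 [ 0.0899  0.0018 -0.0372]
80 316.5 [ 0.0843  0.0018 -0.0372]
100 315.5 [ 0.0786  0.0015 -0.0372]
120 315.5 [ 0.0728  0.0015 -0.0372]
140 316.0 [ 0.0668  0.0017 -0.0372]
160 316.0 [ 0.0608  0.0016 -0.0372]
180 316.5 [ 0.0547  0.0018 -0.0372]
tip row 181
[  256   196   127   191 16414]
196 311 324 317.5
208 288 346 317.0
220 280 354 317.0
232 276 358 317.0
244 274 360 317.0
256 276 358 317.0
268 282 354 318.0
280 271 365 318.0
292 267 370 318.5
304 263 374 318.5
316 262 377 319.5
328 258 380 319.0
340 257 381 319.0
352 257 381 319.0
364 260 379 319.5
376 274 364 319.0
0 [314.9 231.2]
0.034 [314.5 244.4]
0.105 [313.2 286.8]
0.149 [311.9 333. ]
0.174 [310.7 373.2]
s 230 112 120 9
s 235 105 124 14
s 240 104 125 9
s 245 107 126 12
s 250 109 128 20
s 255 108 129 22
s 260 110 129 20
s 265 115 131 17
s 270 102 133 21
s 275 118 139 21
s 280 117 141 25
s 285 117 143 27
s 290 120 143 24
s 295 122 137 16
scene red [129 250] [156 271] [131.91304348 252.26086957]
knob proj if z .215 [[132.40959978 252.59954594]
 [131.08982035 248.82378115]]
```

Call:
send_rows(commands="30 0 -0.035 -0.1 0;30 0.52 0 0 0;30 0.52 0 0 0;30 0.52 0 0 0;30 0.52 0 0 0;30 0.52 0 0 0;30 0.52 0 0 0;30 0.52 0 0 0;30 0.52 0 0 0;30 0.52 0 0 0;30 0.52 0 0 0;30 0 0 0 0;30 0 0 0 0")

```text
t: 20.13
tcp_pos: [0.5054, -0.3028, 0.1804]
tool_rot: [0.985, 0.17, -0.0, 0.0]
force: [0.1, -0.9, -1.2]
finger_gap: 0.499
gripper_force: 61.7
```

Call:
send_rows(commands="30 0 0 0.2 0;30 0 0 0.2 0;30 0 0 0 0;30 0 0 0 0")

```text
t: 20.47
tcp_pos: [0.5042, -0.303, 0.172]
tool_rot: [0.986, 0.169, -0.0, -0.001]
force: [0.7, -0.7, -1.6]
finger_gap: 0.5
gripper_force: 61.7
```

```bash
python3 - <<'E'
from h import *
from station import readout
d=snap('scene','s6');w=snap('wrist','w6');s=readout.sense();print(s['t'],s['tcp_pos'],s['force'],s['finger_gap'])
a=d['pixels'][170:390,60:280];b=w['pixels']
cv2.imwrite('pics/c6.png',np.hstack([cv2.resize(a,(400,400),interpolation=cv2.INTER_CUBIC),cv2.resize(b,(400,400))])[:,:,::-1])
E
```

```text
20.5667 [ 0.50467453 -0.30328741  0.1724484 ] [-0.15998411 -0.18231818 -1.57609549] 0.4977209979580202
```

View pics/c6.png

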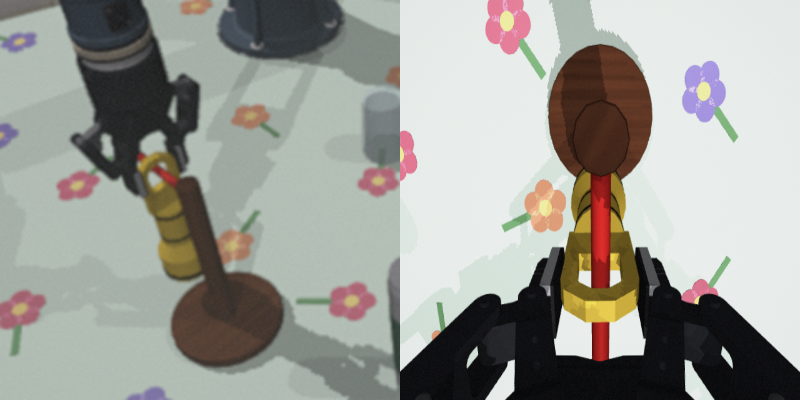

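The peg passes through the eye: in the wrist view the red bar runs through the slot at about (600,265), beyond the knob. Next I'll lower until the stand carries the weight.

Call:
send_rows(commands="30 0 0 0.15 0;30 0 0 0.1 0;30 0 0 0 0;30 0 0 0 0")

```text
t: 20.9
tcp_pos: [0.5054, -0.3038, 0.1705]
tool_rot: [0.986, 0.169, 0.001, 0.001]
force: [-2.8, 2.5, 12.6]
finger_gap: 0.497
gripper_force: 63.1
```

Call:
send_rows(commands="30 0 0 0.05 0;30 0 0 0 0;30 0 0 0 0")

```text
t: 21.15
tcp_pos: [0.5055, -0.3038, 0.1704]
tool_rot: [0.986, 0.17, 0.001, 0.002]
force: [-3.9, 2.5, 16.2]
finger_gap: 0.498
gripper_force: 63.6
```

Call:
send_rows(commands="30 0 0 -0.15 0;30 0 0 0 0;44 0 0 0 0;46 0 0 0 0;50 0 0 0 0;55 0 0 0 0;62 0 0 0 0;70 0 0 0 0;70 0 0 0 0;70 0 0 0 0;70 0 0 0 0;70 0 0 0 0")

```text
t: 22.15
tcp_pos: [0.505, -0.303, 0.1695]
tool_rot: [0.986, 0.169, -0.0, -0.0]
force: [0.7, -0.7, -0.5]
finger_gap: 0.821
gripper_force: 0.0
```

```bash
python3 - <<'E'
from h import *
from station import readout
d=snap('scene','s7');w=snap('wrist','w7');s=readout.sense();print(s['t'],s['tcp_pos'],s['force'],s['finger_gap'])
a=d['pixels'][170:390,60:280];b=w['pixels']
cv2.imwrite('pics/c7.png',np.hstack([cv2.resize(a,(400,400),interpolation=cv2.INTER_CUBIC),cv2.resize(b,(400,400))])[:,:,::-1])
E
```

```text
22.25 [ 0.50499574 -0.30307157  0.16953497] [0.32518877 0.49810556 0.27620501] 0.8212673657472054
```

View pics/c7.png

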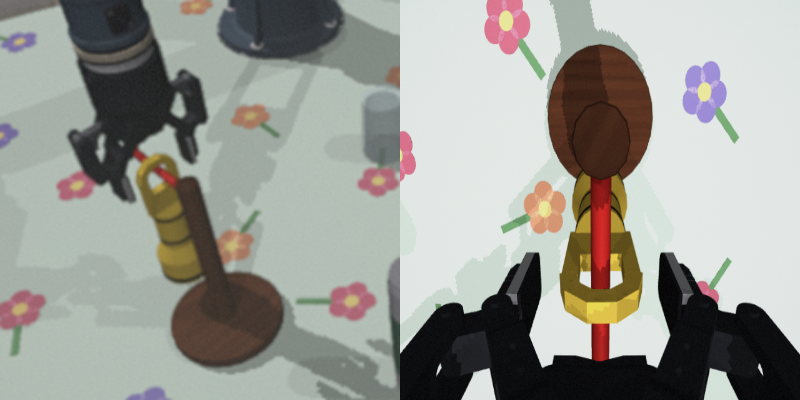

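The torch hangs on the peg with the fingers open and clear on both sides. I'll retreat straight up, let the torch settle, and check.

Call:
send_rows(commands="70 0 0 -0.5 0;70 0 0 -1 0;70 0 0 -1 0;70 0 0 -1 0;70 0 0 -1 0;70 0 0 -1 0;70 0 0 -1 0;70 0 0 -1 0;70 -1 0 -1 0;70 -1 0 0 0;70 -1 0 0 0;70 -1 0 0 0;70 0 0 0 0;70 0 0 0 0;70 0 0 0 0;70 0 0 0 0;70 0 0 0 0;70 0 0 0 0;70 0 0 0 0;70 0 0 0 0")

```text
t: 23.92
tcp_pos: [0.4299, -0.3296, 0.3394]
tool_rot: [0.985, 0.17, -0.0, -0.0]
force: [0.2, -0.2, -0.3]
finger_gap: 0.82
gripper_force: 0.0
```

Call:
send_rows(commands="70 0 0 0 0;70 0 0 0 0;70 0 0 0 0;70 0 0 0 0;70 0 0 0 0;70 0 0 0 0;70 0 0 0 0;70 0 0 0 0;70 0 0 0 0;70 0 0 0 0;70 0 0 0 0;70 0 0 0 0;70 0 0 0 0;70 0 0 0 0;70 0 0 0 0;70 0 0 0 0;70 0 0 0 0;70 0 0 0 0;70 0 0 0 0;70 0 0 0 0")

```text
t: 25.58
tcp_pos: [0.4296, -0.3298, 0.3395]
tool_rot: [0.986, 0.169, 0.0, -0.0]
force: [0.8, 0.9, -0.3]
finger_gap: 0.821
gripper_force: 0.0
```

```bash
python3 - <<'E'
from h import *
from station import readout
d=snap('scene','s8');d2=snap('scene','s9');w=snap('wrist','w8');s=readout.sense();print(s['t'],s['tcp_pos'],s['force'])
ys=[]
for q in (d,d2):
    m=mask(q,(18,90,40),(34,255,255));m[:,:100]=0;m[:,190:]=0;m[:240]=0;m[340:]=0;p=np.argwhere(m)[:,::-1];print(p.mean(0),p.min(0),p.max(0))
a=d['pixels'][170:390,60:280];b=w['pixels']
cv2.imwrite('pics/c8.png',np.hstack([cv2.resize(a,(400,400),interpolation=cv2.INTER_CUBIC),cv2.resize(b,(400,400))])[:,:,::-1])
E
```

```text
25.7333 [ 0.42956147 -0.32977325  0.33952133] [-0.86008293  0.24247324  0.11062608]
[153.07331137 292.20840198] [100 255] [189 323]
[152.99092409 292.10231023] [100 255] [189 323]
```

View pics/c8.png

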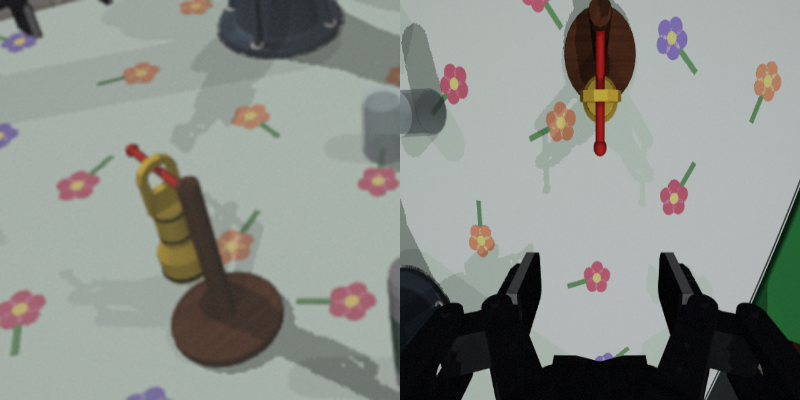

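The torch hangs still and upright about midway along the peg, between knob and post, with the robot clear of it. I'm handing in.

```bash
python3 -c "
from station import sign_off
print(sign_off())"
```

```text
the job is handed in; nothing more can be done
None
```

The yellow torch was lifted out of the caddy, stood upright on the cloth and let go, then regrasped by its plate edges and hung by its eye on the red peg; in the last camera pictures it hung still with the robot clear, and the job was handed in at about 26 s, with no verdict returned.

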